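# Close up the sample box: retaining flap, then cover

### The job

Close up the open blue sample box on the lab bench: first push the white retaining flap that stands up along one of its long sides down flat over the tubes, then push the box's hinged cover over from its outer side until it is fully shut on top of the folded flap. Only push with the fingertips or the outside of the fingers: do not pinch the flap or the cover, and keep the box standing on the bench about where it is. Leave the bottle, the jar and the small tube rack alone.

Things in the scene. Friction and masses are not known exactly. Their poses are not given: they have to be found in the camera images.
- samplebox: Open-topped blue plastic storage box, 180 mm along its own x, 160 mm along its own y, walls 70 mm high and 5 mm thick, 1.8 kg, standing loose on rubber feet. Origin: centre of the underside; z up. The cover is hinged along its +y long side, the flap along its -y long side. Inside are tubes and vials (part of the box, below the flap).
- flap (a joint): Angle (rad) of the white retaining flap, a plate 150 mm along the box's x, 85 mm long from hinge to free edge, 4 mm thick. 0 = folded down flat (its end stop, upper face 64 mm above the bench, just below the rim), about 1.57 = upright, stop at 1.9 (leaning outward, to the box's -y). It folds down toward the box's +y. Friction hinge: it stays where it is left and moves with about 1 N at the free edge; it does not fall by itself.
- flap_hinge (a point): Point on the flap's hinge line, in the middle of its length: in the box's frame at x 0, y -71 mm, z 62 mm. The point turns with the flap: its y axis points from hinge to free edge, its z axis is the normal of the outer face (the face that looks up when folded, outward to the box's -y when upright); x is the hinge line (same as the box's x). The plate is 2 mm to each side of it.
- flap_edge (a point): Middle of the flap's free edge, on its outer face: 85 mm from the hinge. Same axes as flap_hinge.
- cover (a joint): Angle (rad) of the box's blue cover, a flat plate 184 mm along the box's x, 166 mm long from hinge to free edge, 6 mm thick, 0.16 kg. 0 = shut (its end stop, lying on the rim, outer face 77 mm above the bench), about 1.57 = upright, stop at 1.95 (leaning outward, to the box's +y). It swings shut toward the box's -y. Stiff friction hinge: it stays where it is left at any angle, and moves with about 2 to 4 N near its free edge. An upright flap blocks it.
- cover_hinge (a point): Point on the cover's hinge line, in the middle of its length: in the box's frame at x 0, y +80 mm, z 70.5 mm, on the cover's inner face. The point turns with the cover: its -y axis points from hinge to free edge, its z axis is the normal of the outer face (the face that is on top when shut, outward to the box's +y when upright); x is the hinge line.
- cover_edge (a point): Middle of the cover's free edge, on its outer face: 166 mm from the hinge. Same axes as cover_hinge.
- bottle: Bystander: glass bottle with blue screw cap, 60 mm diameter, 130 mm tall, loose. Origin: centre of the underside.
- jar: Bystander: amber jar with metal lid, 60 mm diameter, 80 mm tall, loose. Origin: centre of the underside.
- tuberack: Bystander: small orange tube rack with nine white caps, 60 x 60 mm, 53 mm tall, loose. Origin: centre of the underside.

How it is judged:
By the outcome, as a careful person would: the job done as asked, in the order asked, and still so for the second after the job is handed in, with the robot touching nothing.
It also fails if it takes over 58 s, if anything falls off the work surface, if the arm or the gripper's body presses on something with over 40 N, if the wrist force passes 120 N, or if a joint passes its speed limit or range.

### The arm

A 6-joint arm with a two-finger parallel gripper is mounted at the origin on the work surface. World frame = base frame: x ahead of the robot, y to its left, z up, the work surface at z = 0. Lengths are in mm, angles in rad, forces in N, time in s.
With the tool pointing down it reaches from about 350 to 925 mm from the base axis. Payload 6.4 kg.
Tool frame: the origin (TCP) lies midway between the tips of the shut fingers; the grasp point (between the pads) lies 19 mm behind it; z points along the fingers, y is the direction in which the jaws open and shut (so a half turn about z gives the same grasp; the last joint's range is limited). The gripper opens to 85 mm and grips with 20 to 120 N. Pads are 22 mm wide; open, the fingers measure 114 mm over their backs; the gripper's body (76 mm by 85 mm) begins 54 mm behind the grasp point. The pads swing forward as they close: fully open they stand 13 mm farther back than shut.
Start: joints at [1.054, 0.245, 1.558, -0, 1.339, -0.174], TCP at [218.479, 612.193, 231.29] pointing down, gripper open.
Joint ranges: [-3.13, 3.13], [-1.02, 2.26], [0.13, 2.54], [-0.95, 4.09], [0.21, 2.88], [-2.74, 2.74]. Speed limits (rad/s): [2.57, 2.57, 3.14, 3.14, 3.14, 3.14].

### API

Orientations are given as [roll, pitch, yaw] about the fixed x, y, z axes, in that order (R = Rz(yaw) Ry(pitch) Rx(roll)).
In Python, from cell import robot, cams, order gives the robot as it stands. The module is installed in compiled form; this text tells all that it offers.
- The arm moves only by the tool arm_command, never from a script. Its argument "series" is a list of rows, each an object of numbers: "dx", "dy", "dz": the shift along the tool's x, y, z in mm; "twist": the turn about the tool's z in rad; "grip": the opening in per cent of the stroke, from 0 (shut) to 100 (fully open). In form: [{"dx": .., "dy": .., "dz": .., "twist": .., "grip": ..}, ...]. A call has 1 to 10 rows; each row is the pose to reach, as a shift and turn from the pose commanded when the call began, along the tool's axes at that moment; what a row does not reach only later rows make up. A row lasts 1/8 s, in which the tool goes at most 62.5 mm and 10.7 degrees, less where a joint would pass 70% of its speed; a pose out of reach is approached as far as the arm can. A call with a gripper value outside its range is refused whole. The fingers move at their own pace and stop on an object; the grip force is fixed at half the most. Time passes only in rows, so rows that repeat a pose let the fingers close. It gives the time, the measured TCP pose, the force and the opening at its end, in the units of the state.
- robot.observe(): the state, without advancing time (a new reading comes with each control period).
- cams.grab_frame(name): name is "scene" or "top"; returns a dict with "img" (420x560x3 uint8, red, green, blue), "fx", "fy", "cx", "cy" (pixels), "rvec" (rotation vector, rad) and "tvec" (3), from world to camera coordinates, as OpenCV has them. Camera axes: x right, y down, z forward; pixel columns grow to the right and rows downward; lengths in mm; the calibration is good to about 2 mm. A picture is of the moment at which its call begins. There is no depth.
- order.sign_off(): hands the job in, once; it reports no verdict.
The state is a dict: "time_s": time; "joint_positions": joint angles; "joint_velocities": joint speeds; "joint_torque": joint torques, N m; "tcp_pos": TCP position; "tool_rot": TCP orientation; "wrist_force": force on the tool from outside, world axes, zero at the start; "wrist_torque": the same for the moment, N m; "opening": finger opening in mm.
Only numpy, scipy, OpenCV 4.12 (cv2) and the standard library are available. Lean on these libraries where they do the work, as an engineer would, in place of code of your own. Each camera call takes 0.05 s, during which the arm holds its last target.

## Working session

There is one attempt and no reset: what is moved stays moved. The work goes in short steps, Python scripts to look and compute and a tool call to move; the robot and the scene stay as the last step left them, time stands still between calls to the robot, and variables do not carry over. Pictures are saved under pics/ and viewed, and the job is handed in when it is done.

Besides the shell and the picture viewer there is one more tool, called after "Call:" as name(argument=value, ...) on one line, values as JSON. arm_command: Moves the arm, as the interface text tells. Its arguments: {"type":"object","properties":{"series":{"type":"array"}},"required":["series"]}

```bash
mkdir -p pics; python3 - <<'E'
from cell import robot,cams
import cv2
print({k:v for k,v in robot.observe().items()})
for n in("scene","top"):
    f=cams.grab_frame(n); cv2.imwrite(f"pics/{n}0.png",f["img"][:,:,::-1]); print(n,{k:v for k,v in f.items() if k!="img"})
    import pickle; pickle.dump(f,open(n+"0.pkl","wb"))
E
```

```text
{'time_s': 0.0, 'joint_positions': array([ 1.05390832e+00,  2.45792413e-01,  1.55903521e+00, -6.68601299e-06,
        1.33867254e+00, -1.74132510e-01]), 'joint_velocities': array([ 5.39523146e-05, -8.41152421e-04,  2.10113100e-03,  1.02855241e-03,
       -4.82310347e-04,  2.43018177e-03]), 'joint_torque': array([ 1.24047310e-03, -4.29530561e+01, -3.26118243e+01, -1.21169755e-04,
        5.46928917e-03, -3.47572787e-06]), 'tcp_pos': array([218.18964659, 611.69159853, 230.18276977]), 'tool_rot': array([-3.13971286e+00, -3.24078675e-04,  2.79883840e+00]), 'wrist_force': array([ 0.50878991, -0.50603009, -0.24586251]), 'wrist_torque': array([ 0.02453248, -0.07121049,  0.0062146 ]), 'opening': 85.33304236926539}
scene {'fx': 481.1656317060732, 'fy': 481.1656317060732, 'cx': 273.9088347215584, 'cy': 212.33419601017422, 'rvec': array([ 1.86992384,  1.36428988, -0.63781046]), 'tvec': array([-232.9429933 , -277.77126475, 1701.48959163])}
top {'fx': 398.27105868381506, 'fy': 398.27105868381506, 'cx': 281.44717044564885, 'cy': 200.5108186631231, 'rvec': array([ 2.12446096, -2.17503213,  0.06419444]), 'tvec': array([ 76.36491954, 592.08937134, 958.44070222])}
```

View pics/scene0.png

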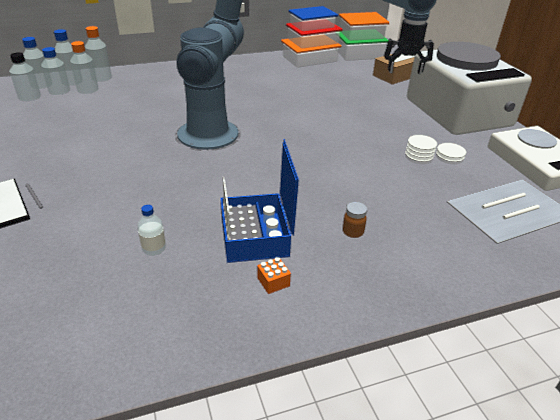

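View pics/top0.png

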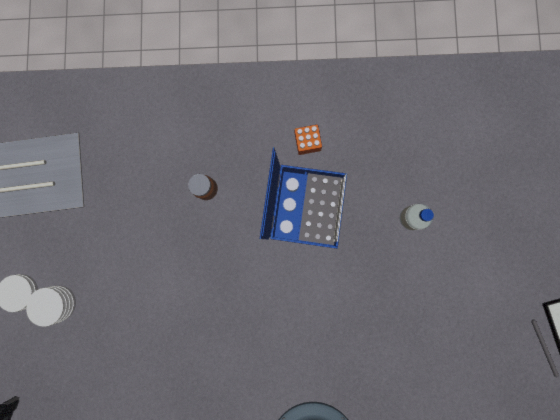

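```bash
python3 - <<'E'
import pickle,cv2
for n,(x0,y0,w,h) in {"top":(245,140,120,120),"scene":(205,130,110,140)}.items():
    f=pickle.load(open(n+"0.pkl","rb")); c=f["img"][y0:y0+h,x0:x0+w,::-1]
    s=5 if n=="top" else 4
    cv2.imwrite(f"pics/{n}0z.png",cv2.resize(c,None,fx=s,fy=s,interpolation=cv2.INTER_CUBIC))
E
```

```text
(no output)
```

View pics/top0z.png

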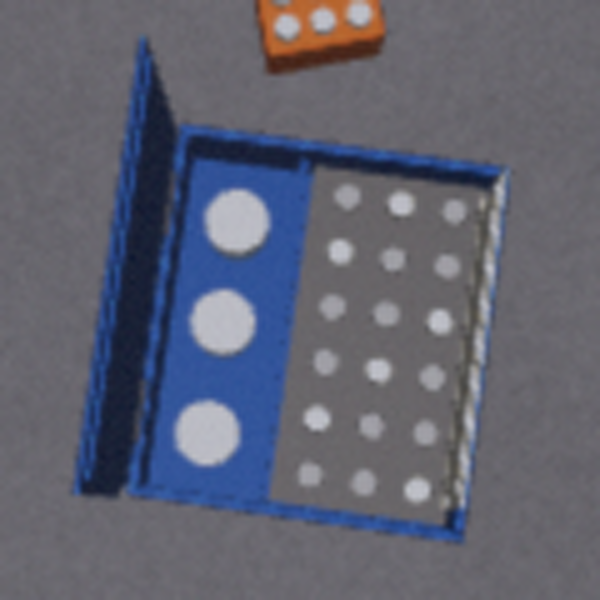

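View pics/scene0z.png

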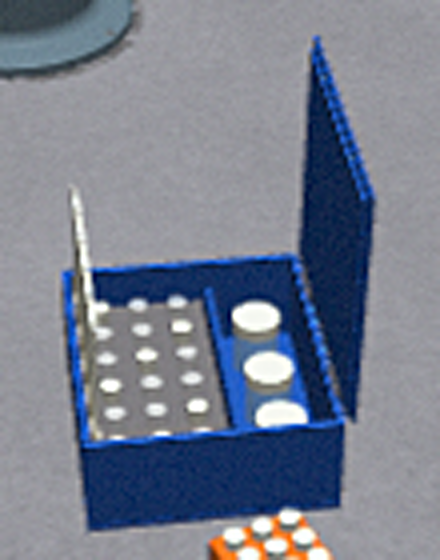

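```bash
cat > fit.py <<'E'
import numpy as np,cv2,pickle
from scipy.optimize import least_squares
from scipy.spatial.transform import Rotation as Ro
def proj(f,P):
    K=np.array([[f["fx"],0,f["cx"]],[0,f["fy"],f["cy"]],[0,0,1]])
    return cv2.projectPoints(np.array(P,float).reshape(-1,1,3),f["rvec"],f["tvec"],K,None)[0].reshape(-1,2)
def cover(x,d,o,a): # d from hinge, o along outer normal
    y=-d*np.cos(a)+o*np.sin(a); z=d*np.sin(a)+o*np.cos(a)
    return [x,80+y,70.5+z]
def flap(x,d,o,a):
    return [x,-71+d*np.cos(a)-o*np.sin(a),62+d*np.sin(a)+o*np.cos(a)]
def W(q,P): 
    c,s=np.cos(q[2]),np.sin(q[2]); P=np.array(P,float)
    return np.c_[q[0]+c*P[:,0]-s*P[:,1],q[1]+s*P[:,0]+c*P[:,1],P[:,2]]
def ray(f,u,v,z):
    R=cv2.Rodrigues(f["rvec"])[0]; d=R.T@np.array([(u-f["cx"])/f["fx"],(v-f["cy"])/f["fy"],1]); C=-R.T@f["tvec"]
    return C+d*(z-C[2])/d[2]
E
python3 - <<'E'
from fit import *
T=pickle.load(open("top0.pkl","rb"));S=pickle.load(open("scene0.pkl","rb"))
t=lambda p:np.array([[(a+.5)/5-.5+245,(b+.5)/5-.5+140] for a,b in p])
s=lambda p:np.array([[(a+.5)/4-.5+205,(b+.5)/4-.5+130] for a,b in p])
box=[[90,80,70],[90,-80,70],[-90,-80,70],[-90,80,70]]
tb=t([(182,127),(508,170),(462,540),(130,492)])
sb=s([(63,270),(86,447),(90,530),(338,510)]);sbox=[[-90,-80,70],[90,-80,70],[90,-80,0],[90,80,0]]
tc=t([(143,38),(75,492)]); sc=s([(317,38),(372,195)])
sf=s([(72,187)])
def res(q):
    c=[cover(92,166,3,q[3]),cover(-92,166,3,q[3])]
    return np.r_[(proj(T,W(q,box))-tb).ravel(),(proj(S,W(q,sbox))-sb).ravel(),(proj(T,W(q,c))-tc).ravel(),(proj(S,W(q,c[::-1]))-sc).ravel(),(proj(S,W(q,[flap(-75,85,0,q[4])]))-sf).ravel()]
r=least_squares(res,[ray(T,307,206,70)[0],ray(T,307,206,70)[1],-.12,1.57,1.57],loss="soft_l1")
print(r.x);print(res(r.x).reshape(-1,2).round(1))
for n,u,v,z in(("bottlecap",427,215,130),("bottleneck",418,217,65),("jar",200,185,80),("rack",308,137,53)): print(n,ray(T,u,v,z).round())
q=r.x
print("cover edge",W(q,[cover(0,166,6.5,q[3])]),"flap edge",W(q,[flap(0,85,2,q[4])]), 'corners',W(q,box))
for n,f in(("top",T),("scene",S)):
    im=f["img"][:,:,::-1].copy()
    P=box+[flap(x,d,0,q[4]) for x in(-75,75) for d in(0,85)]+[cover(x,d,3,q[3]) for x in(-92,92) for d in(0,166)]
    im=cv2.resize(im[120:280,190:390] if n=="scene" else im[140:260,245:365],None,fx=4,fy=4)
    for p in proj(f,W(q,P)):
        o=np.array((190,120) if n=="scene" else (245,140)); cv2.circle(im,tuple(((p-o+.5)*4).astype(int)),3,(0,255,255),1)
    cv2.imwrite(f"pics/{n}fit.png",im)
E
```

```text
[ 5.76416234e+02 -2.58422116e+00 -1.62964825e-01  1.59628569e+00
  1.56639434e+00]
[[-0.7 -1. ]
 [ 0.4 -0.8]
 [-0.1  0.4]
 [-1.   0.3]
 [-0.5 -0.1]
 [-0.9 -0.2]
 [-0.8  0.3]
 [ 0.7 -0.6]
 [-0.1 -0.6]
 [ 0.   0.3]
 [-0.4 -0.9]
 [ 0.2  0.5]
 [-0.  -0.5]]
bottlecap [ 544. -260.  130.]
bottleneck [ 543. -260.   65.]
jar [631. 255.  80.]
rack [747.  -7.  53.]
cover edge [[591.13645671  86.94234311 236.28041424]] flap edge [[564.63309789 -74.24778498 147.00798041]] corners [[678.20334374  61.75382512  70.        ]
 [652.24423036 -96.12626999  70.        ]
 [474.62912336 -66.92226743  70.        ]
 [500.58823675  90.95782768  70.        ]]
```

View pics/scenefit.png

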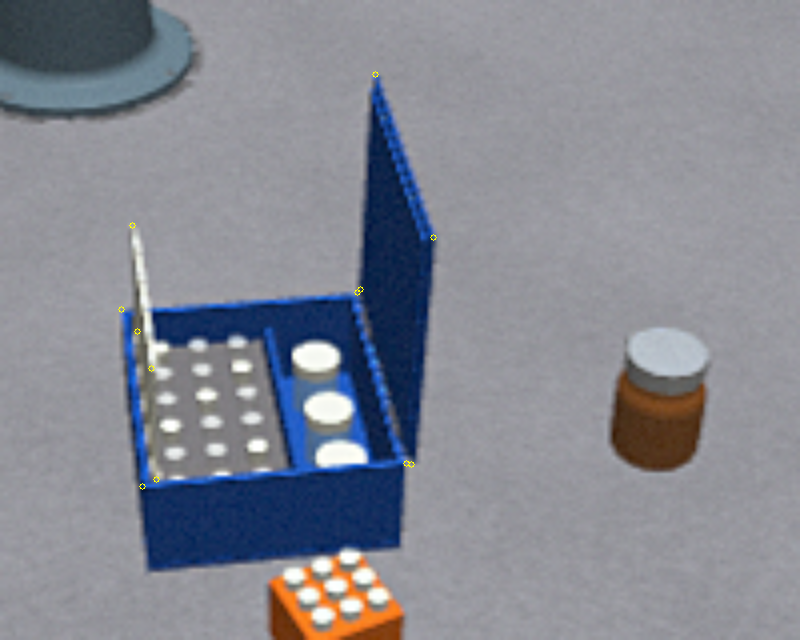

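View pics/topfit.png

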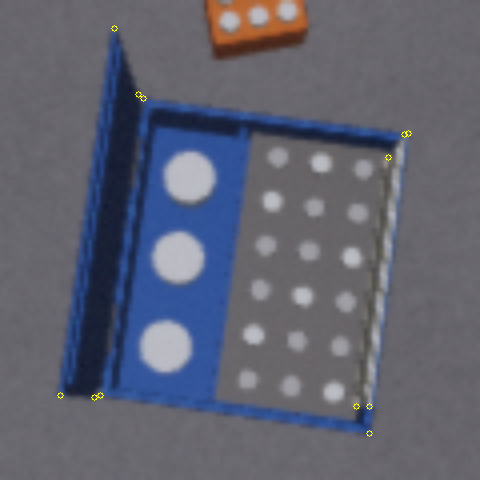

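The fit matches both pictures to within about 1 px. It puts the box at (576, -3) with yaw -0.163, the cover at about 1.60 and the flap at about 1.57. First I raise the tool, shut the fingers and turn so that tool x is box +y and tool y is box +x.

Call:
arm_command(series=[{"dz":-30,"twist":0.17,"grip":0},{"dz":-60,"twist":0.35,"grip":0},{"dz":-80,"twist":0.52,"grip":0},{"dz":-80,"twist":0.7,"grip":0},{"dz":-80,"twist":0.87,"grip":0},{"dz":-80,"twist":1.04,"grip":0},{"dz":-80,"twist":1.22,"grip":0},{"dz":-80,"twist":1.391,"grip":0},{"dz":-80,"twist":1.391,"grip":0}])

```text
invalid input
```

```bash
cat > st.py <<'E'
from fit import *
from cell import robot,cams
Q=[576.4,-2.6,-0.163,1.596,1.566]
def st():
    o=robot.observe(); c,s=np.cos(Q[2]),np.sin(Q[2]); d=o["tcp_pos"]-np.array([Q[0],Q[1],0])
    print("t",round(o["time_s"],2),"box xyz",(c*d[0]+s*d[1]).round(1),(-s*d[0]+c*d[1]).round(1),d[2].round(1),"rot",o["tool_rot"].round(3),"F",o["wrist_force"].round(1),"j",o["joint_positions"].round(2),"op",round(o["opening"],1))
def pic(tag):
    for n,(x0,y0,w,h) in {"top":(240,100,200,200),"scene":(170,60,200,200)}.items():
        f=cams.grab_frame(n); pickle.dump(f,open(n+tag+".pkl","wb"))
        globals()[n]=cv2.resize(f["img"][y0:y0+h,x0:x0+w,::-1],None,fx=2,fy=2,interpolation=cv2.INTER_CUBIC)
    cv2.imwrite(f"pics/{tag}.png",np.hstack([top,scene]))
E
python3 -c "from st import *;st()"
```

```text
t 0.1 box xyz -453.1 548.1 230.3 rot [-3.14  -0.     2.799] F [-0.1  0.2 -0.1] j [ 1.05  0.25  1.56  0.    1.34 -0.17] op 85.4
```

Call:
arm_command(series=[{"dx":0,"dy":0,"dz":-30,"twist":0.17,"grip":0},{"dx":0,"dy":0,"dz":-60,"twist":0.35,"grip":0},{"dx":0,"dy":0,"dz":-80,"twist":0.52,"grip":0},{"dx":0,"dy":0,"dz":-80,"twist":0.7,"grip":0},{"dx":0,"dy":0,"dz":-80,"twist":0.87,"grip":0},{"dx":0,"dy":0,"dz":-80,"twist":1.04,"grip":0},{"dx":0,"dy":0,"dz":-80,"twist":1.22,"grip":0},{"dx":0,"dy":0,"dz":-80,"twist":1.391,"grip":0},{"dx":0,"dy":0,"dz":-80,"twist":1.391,"grip":0}])

```text
time_s: 1.23
tcp_pos: [218.4, 612.0, 310.7]
tool_rot: [-3.141, 0.001, 1.41]
wrist_force: [-0.6, -0.5, 0.9]
opening: 0.2
```

```bash
python3 -c "from st import *;st()"
```

```text
t 1.23 box xyz -453.0 548.3 310.7 rot [-3.141e+00  1.000e-03  1.410e+00] F [-0.6 -0.5  0.9] j [ 1.05  0.19  1.47 -0.    1.48  1.21] op 0.2
```

Call:
arm_command(series=[{"dx":-30,"dy":20,"dz":0,"twist":0,"grip":0},{"dx":-75,"dy":51,"dz":0,"twist":0,"grip":0},{"dx":-120,"dy":81,"dz":0,"twist":0,"grip":0},{"dx":-165,"dy":112,"dz":0,"twist":0,"grip":0},{"dx":-210,"dy":142,"dz":0,"twist":0,"grip":0},{"dx":-255,"dy":173,"dz":0,"twist":0,"grip":0},{"dx":-300,"dy":203,"dz":0,"twist":0,"grip":0},{"dx":-340,"dy":231,"dz":0,"twist":0,"grip":0},{"dx":-365,"dy":248,"dz":0,"twist":0,"grip":0},{"dx":-365,"dy":248,"dz":0,"twist":0,"grip":0}])

```text
time_s: 2.48
tcp_pos: [404.5, 210.4, 311.2]
tool_rot: [-3.141, 0.0, 1.407]
wrist_force: [-0.7, 0.2, -0.6]
opening: 0.0
```

Call:
arm_command(series=[{"dx":-30,"dy":20,"dz":0,"twist":0,"grip":0},{"dx":-75,"dy":51,"dz":0,"twist":0,"grip":0},{"dx":-120,"dy":81,"dz":0,"twist":0,"grip":0},{"dx":-165,"dy":112,"dz":0,"twist":0,"grip":0},{"dx":-210,"dy":142,"dz":0,"twist":0,"grip":0},{"dx":-255,"dy":173,"dz":0,"twist":0,"grip":0},{"dx":-285,"dy":195,"dz":0,"twist":0,"grip":0},{"dx":-303,"dy":205,"dz":0,"twist":0,"grip":0},{"dx":-303,"dy":205,"dz":0,"twist":0,"grip":0}])

```text
time_s: 3.6
tcp_pos: [557.2, -120.2, 310.9]
tool_rot: [-3.141, -0.001, 1.408]
wrist_force: [1.3, 1.0, -0.3]
opening: 0.0
```

```bash
python3 -c "from st import *;st()"
```

```text
t 3.6 box xyz 0.1 -119.2 310.9 rot [-3.141e+00 -1.000e-03  1.408e+00] F [ 1.3  1.  -0.3] j [-0.41  0.    1.68  0.    1.46 -0.25] op 0.0
```

Call:
arm_command(series=[{"dx":0,"dy":0,"dz":30,"twist":0,"grip":0},{"dx":0,"dy":0,"dz":70,"twist":0,"grip":0},{"dx":0,"dy":0,"dz":110,"twist":0,"grip":0},{"dx":0,"dy":0,"dz":150,"twist":0,"grip":0},{"dx":0,"dy":0,"dz":172,"twist":0,"grip":0},{"dx":0,"dy":0,"dz":179,"twist":0,"grip":0},{"dx":0,"dy":0,"dz":179,"twist":0,"grip":0}])

```text
time_s: 4.47
tcp_pos: [557.2, -119.6, 132.9]
tool_rot: [3.141, -0.0, 1.409]
wrist_force: [-0.0, -0.5, -0.5]
opening: 0.1
```

```bash
python3 -c "from st import *;st();pic('a1')"
```

```text
t 4.47 box xyz 0.1 -118.5 132.9 rot [ 3.141 -0.     1.409] F [-0.  -0.5 -0.5] j [-0.41  0.17  1.84  0.    1.13 -0.25] op 0.1
```

View pics/a1.png

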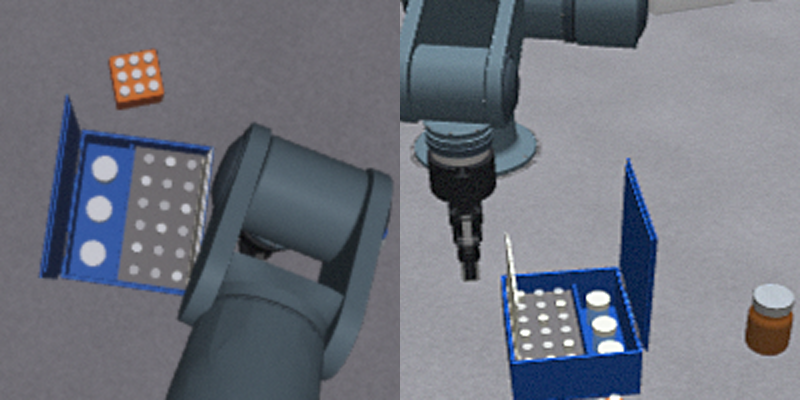

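Call:
arm_command(series=[{"dx":15,"dy":0,"dz":0,"twist":0,"grip":0},{"dx":27,"dy":0,"dz":1,"twist":0,"grip":0},{"dx":35,"dy":0,"dz":3,"twist":0,"grip":0},{"dx":44,"dy":0,"dz":4,"twist":0,"grip":0},{"dx":53,"dy":0,"dz":5,"twist":0,"grip":0},{"dx":61,"dy":0,"dz":8,"twist":0,"grip":0},{"dx":69,"dy":0,"dz":11,"twist":0,"grip":0},{"dx":76,"dy":0,"dz":15,"twist":0,"grip":0},{"dx":82,"dy":0,"dz":20,"twist":0,"grip":0},{"dx":82,"dy":0,"dz":20,"twist":0,"grip":0}])

```text
time_s: 5.82
tcp_pos: [570.0, -39.0, 111.5]
tool_rot: [-3.14, -0.0, 1.408]
wrist_force: [-0.4, -1.4, 0.8]
opening: -0.0
```

```bash
python3 -c "from st import *;st();pic('a2')"
```

```text
t 5.83 box xyz -0.4 -36.9 111.5 rot [-3.14  -0.     1.408] F [-0.4 -1.4  0.8] j [-0.27  0.2   1.84  0.    1.1  -0.1 ] op -0.0
```

View pics/a2.png

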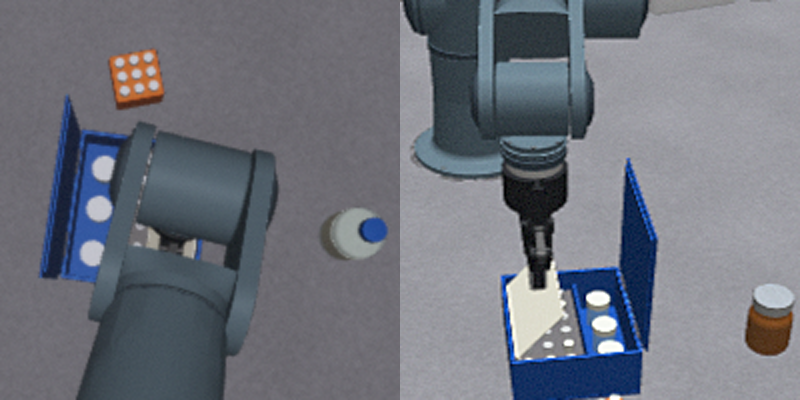

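Call:
arm_command(series=[{"dx":6,"dy":0,"dz":6,"twist":0,"grip":0},{"dx":11,"dy":0,"dz":13,"twist":0,"grip":0},{"dx":15,"dy":0,"dz":21,"twist":0,"grip":0},{"dx":18,"dy":0,"dz":28,"twist":0,"grip":0},{"dx":20,"dy":0,"dz":35,"twist":0,"grip":0},{"dx":21,"dy":0,"dz":41,"twist":0,"grip":0},{"dx":21,"dy":0,"dz":45,"twist":0,"grip":0},{"dx":21,"dy":0,"dz":48,"twist":0,"grip":0},{"dx":21,"dy":0,"dz":48,"twist":0,"grip":0}])

```text
time_s: 7.05
tcp_pos: [573.8, -19.0, 64.3]
tool_rot: [3.141, 0.0, 1.408]
wrist_force: [-0.2, 0.1, 0.2]
opening: -0.0
```

```bash
python3 -c "from st import *;st()"
```

```text
t 7.05 box xyz 0.1 -16.6 64.3 rot [3.141 0.    1.408] F [-0.2  0.1  0.2] j [-0.23  0.28  1.85 -0.    1.01 -0.07] op -0.0
```

Call:
arm_command(series=[{"dx":0,"dy":0,"dz":1,"twist":0,"grip":0},{"dx":0,"dy":0,"dz":2,"twist":0,"grip":0},{"dx":0,"dy":0,"dz":2,"twist":0,"grip":0}])

```text
time_s: 7.42
tcp_pos: [574.1, -19.0, 63.9]
tool_rot: [-3.141, 0.0, 1.408]
wrist_force: [-5.4, 0.3, 10.5]
opening: -0.2
```

```bash
python3 -c "from st import *;st()"
```

```text
t 7.42 box xyz 0.3 -16.6 63.9 rot [-3.141  0.     1.408] F [-5.4  0.3 10.5] j [-0.23  0.28  1.85 -0.    1.01 -0.07] op -0.2
```

The 10.5 N reaction at z = 63.9 means the flap is on its end stop. I'll lift off and move to the cover's outer side.

Call:
arm_command(series=[{"dx":0,"dy":0,"dz":-10,"twist":0,"grip":0},{"dx":0,"dy":0,"dz":-50,"twist":0,"grip":0},{"dx":0,"dy":0,"dz":-100,"twist":0,"grip":0},{"dx":0,"dy":0,"dz":-150,"twist":0,"grip":0},{"dx":0,"dy":0,"dz":-200,"twist":0,"grip":0},{"dx":0,"dy":0,"dz":-235,"twist":0,"grip":0},{"dx":0,"dy":0,"dz":-250,"twist":0,"grip":0},{"dx":0,"dy":0,"dz":-250,"twist":0,"grip":0}])

```text
time_s: 8.43
tcp_pos: [574.0, -18.9, 312.6]
tool_rot: [3.14, 0.0, 1.408]
wrist_force: [-0.1, 0.6, 0.1]
opening: 0.1
```

Call:
arm_command(series=[{"dx":30,"dy":0,"dz":0,"twist":0,"grip":0},{"dx":70,"dy":0,"dz":0,"twist":0,"grip":0},{"dx":110,"dy":0,"dz":0,"twist":0,"grip":0},{"dx":140,"dy":0,"dz":0,"twist":0,"grip":0},{"dx":160,"dy":0,"dz":0,"twist":0,"grip":0},{"dx":160,"dy":0,"dz":0,"twist":0,"grip":0}])

```text
time_s: 9.18
tcp_pos: [599.3, 139.7, 310.7]
tool_rot: [-3.139, 0.001, 1.409]
wrist_force: [0.5, 0.2, 1.0]
opening: -0.1
```

```bash
python3 -c "from st import *;st();pic('a3')"
```

```text
t 9.18 box xyz -0.5 144.2 310.7 rot [-3.139e+00  1.000e-03  1.409e+00] F [0.5 0.2 1. ] j [ 0.05  0.11  1.56 -0.    1.47  0.21] op -0.1
```

View pics/a3.png

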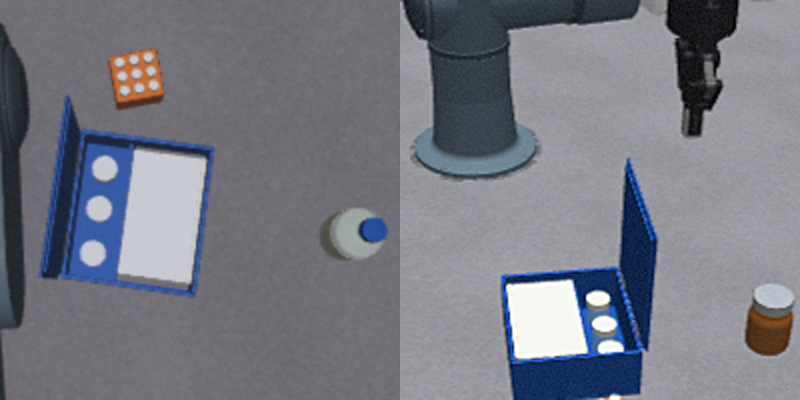

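Call:
arm_command(series=[{"dx":0,"dy":0,"dz":25,"twist":0,"grip":0},{"dx":0,"dy":0,"dz":55,"twist":0,"grip":0},{"dx":0,"dy":0,"dz":82,"twist":0,"grip":0},{"dx":-8,"dy":0,"dz":95,"twist":0,"grip":0},{"dx":-20,"dy":0,"dz":95,"twist":0,"grip":0},{"dx":-30,"dy":0,"dz":95,"twist":0,"grip":0},{"dx":-34,"dy":0,"dz":95,"twist":0,"grip":0},{"dx":-34,"dy":0,"dz":95,"twist":0,"grip":0}])

```text
time_s: 10.28
tcp_pos: [594.6, 105.1, 218.2]
tool_rot: [3.14, -0.0, 1.407]
wrist_force: [-0.3, -1.1, 0.3]
opening: 0.2
```

```bash
python3 - <<'E'
from st import *;st();pic('a4')
r=145
for a in np.arange(1.6,-.01,-.1): print(round(a,2),"tcp y",round(80-r*np.cos(a)+6.5*np.sin(a)+11,1),"z",round(70.5+r*np.sin(a)+6.5*np.cos(a),1))
E
```

```text
t 10.28 box xyz 0.5 109.3 218.2 rot [ 3.14  -0.     1.407] F [-0.3 -1.1  0.3] j [-0.01  0.15  1.69  0.    1.3   0.15] op 0.2
1.6 tcp y 101.7 z 215.2
1.5 tcp y 87.2 z 215.6
1.4 tcp y 72.8 z 214.5
1.3 tcp y 58.5 z 212.0
1.2 tcp y 44.5 z 208.0
1.1 tcp y 31.0 z 202.7
1.0 tcp y 18.1 z 196.0
0.9 tcp y 6.0 z 188.1
0.8 tcp y -5.4 z 179.0
0.7 tcp y -15.7 z 168.9
0.6 tcp y -25.0 z 157.7
0.5 tcp y -33.1 z 145.7
0.4 tcp y -40.0 z 133.0
0.3 tcp y -45.6 z 119.6
0.2 tcp y -49.8 z 105.7
0.1 tcp y -52.6 z 91.4
-0.0 tcp y -54.0 z 77.0
```

View pics/a4.png

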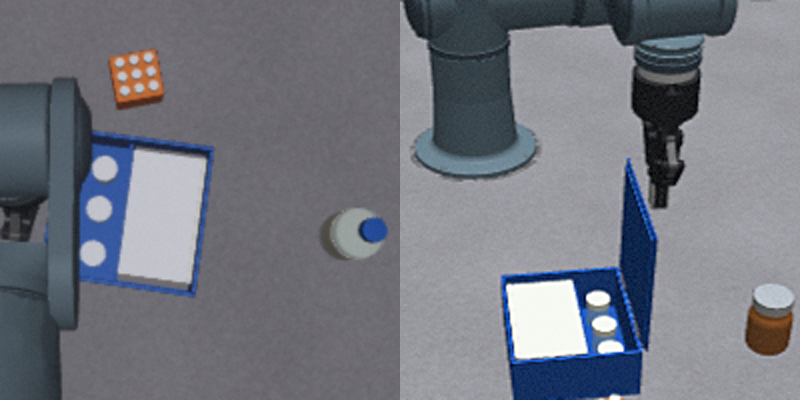

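Call:
arm_command(series=[{"dx":-7,"dy":0,"dz":0,"twist":0,"grip":0},{"dx":-14,"dy":0,"dz":0,"twist":0,"grip":0},{"dx":-22,"dy":0,"dz":1,"twist":0,"grip":0},{"dx":-30,"dy":0,"dz":1,"twist":0,"grip":0},{"dx":-37,"dy":0,"dz":2,"twist":0,"grip":0},{"dx":-44,"dy":0,"dz":3,"twist":0,"grip":0},{"dx":-51,"dy":0,"dz":4,"twist":0,"grip":0},{"dx":-58,"dy":0,"dz":6,"twist":0,"grip":0},{"dx":-65,"dy":0,"dz":8,"twist":0,"grip":0},{"dx":-65,"dy":0,"dz":8,"twist":0,"grip":0}])

```text
time_s: 11.62
tcp_pos: [583.4, 40.7, 209.0]
tool_rot: [-3.141, 0.001, 1.407]
wrist_force: [0.5, -0.2, 0.3]
opening: 0.0
```

```bash
python3 -c "from st import *;st();pic('a5')"
```

```text
t 11.62 box xyz -0.1 43.8 209.0 rot [-3.141e+00  1.000e-03  1.407e+00] F [ 0.5 -0.2  0.3] j [-0.12  0.12  1.75 -0.    1.28  0.04] op 0.0
```

View pics/a5.png

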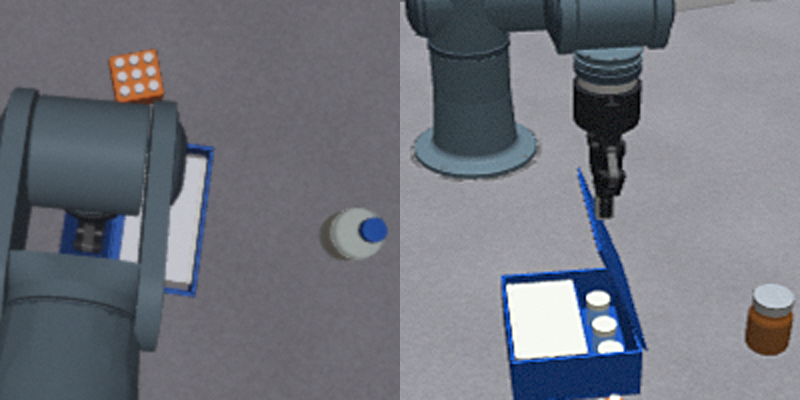

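Call:
arm_command(series=[{"dx":-6,"dy":0,"dz":3,"twist":0,"grip":0},{"dx":-13,"dy":0,"dz":6,"twist":0,"grip":0},{"dx":-20,"dy":0,"dz":9,"twist":0,"grip":0},{"dx":-26,"dy":0,"dz":12,"twist":0,"grip":0},{"dx":-32,"dy":0,"dz":16,"twist":0,"grip":0},{"dx":-38,"dy":0,"dz":20,"twist":0,"grip":0},{"dx":-44,"dy":0,"dz":25,"twist":0,"grip":0},{"dx":-49,"dy":0,"dz":29,"twist":0,"grip":0},{"dx":-55,"dy":0,"dz":34,"twist":0,"grip":0},{"dx":-60,"dy":0,"dz":39,"twist":0,"grip":0}])

```text
time_s: 12.98
tcp_pos: [573.8, -18.1, 169.8]
tool_rot: [-3.141, -0.0, 1.408]
wrist_force: [1.3, 0.9, 0.0]
opening: -0.3
```

```bash
python3 -c "from st import *;st()"
```

```text
t 12.97 box xyz -0.0 -15.7 169.8 rot [-3.141 -0.     1.408] F [1.3 0.9 0. ] j [-0.23  0.13  1.8   0.    1.2  -0.07] op -0.3
```

Call:
arm_command(series=[{"dx":-5,"dy":0,"dz":6,"twist":0,"grip":0},{"dx":-9,"dy":0,"dz":11,"twist":0,"grip":0},{"dx":-13,"dy":0,"dz":17,"twist":0,"grip":0},{"dx":-17,"dy":0,"dz":23,"twist":0,"grip":0},{"dx":-21,"dy":0,"dz":30,"twist":0,"grip":0},{"dx":-24,"dy":0,"dz":36,"twist":0,"grip":0},{"dx":-27,"dy":0,"dz":43,"twist":0,"grip":0},{"dx":-30,"dy":0,"dz":49,"twist":0,"grip":0},{"dx":-32,"dy":0,"dz":56,"twist":0,"grip":0},{"dx":-34,"dy":0,"dz":63,"twist":0,"grip":0}])

```text
time_s: 14.22
tcp_pos: [568.4, -51.6, 106.8]
tool_rot: [-3.142, 0.0, 1.408]
wrist_force: [0.3, -0.6, 0.7]
opening: -0.2
```

```bash
python3 -c "from st import *;st();pic('a6')"
```

```text
t 14.22 box xyz 0.0 -49.6 106.8 rot [-3.142  0.     1.408] F [ 0.3 -0.6  0.7] j [-0.29  0.21  1.85 -0.    1.09 -0.13] op -0.2
```

View pics/a6.png

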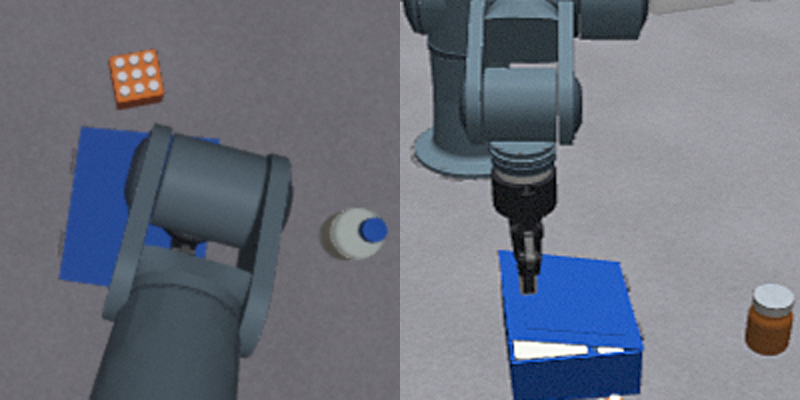

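Call:
arm_command(series=[{"dx":-2,"dy":0,"dz":7,"twist":0,"grip":0},{"dx":-3,"dy":0,"dz":14,"twist":0,"grip":0},{"dx":-4,"dy":0,"dz":20,"twist":0,"grip":0},{"dx":-4,"dy":0,"dz":25,"twist":0,"grip":0},{"dx":-4,"dy":0,"dz":28,"twist":0,"grip":0},{"dx":-4,"dy":0,"dz":30,"twist":0,"grip":0},{"dx":-4,"dy":0,"dz":31,"twist":0,"grip":0},{"dx":-4,"dy":0,"dz":31,"twist":0,"grip":0}])

```text
time_s: 15.32
tcp_pos: [567.7, -55.3, 76.5]
tool_rot: [-3.141, 0.0, 1.408]
wrist_force: [-1.9, 0.7, 2.0]
opening: 0.2
```

```bash
python3 -c "from st import *;st()"
```

```text
t 15.32 box xyz 0.0 -53.4 76.5 rot [-3.141  0.     1.408] F [-1.9  0.7  2. ] j [-0.3   0.25  1.86 -0.    1.03 -0.13] op 0.2
```

Call:
arm_command(series=[{"dx":0,"dy":0,"dz":1,"twist":0,"grip":0},{"dx":0,"dy":0,"dz":2,"twist":0,"grip":0},{"dx":0,"dy":0,"dz":2,"twist":0,"grip":0}])

```text
time_s: 15.7
tcp_pos: [567.9, -55.4, 76.2]
tool_rot: [-3.141, 0.0, 1.408]
wrist_force: [-7.9, 1.2, 14.5]
opening: 0.1
```

```bash
python3 -c "from st import *;st()"
```

```text
t 15.7 box xyz 0.2 -53.4 76.2 rot [-3.141  0.     1.408] F [-7.9  1.2 14.5] j [-0.3   0.25  1.86 -0.    1.03 -0.13] op 0.1
```

The 14.5 N reaction at z = 76.2 means the cover is on its stop. Now I lift off and move clear to check.

Call:
arm_command(series=[{"dx":0,"dy":0,"dz":-6,"twist":0,"grip":0},{"dx":0,"dy":0,"dz":-40,"twist":0,"grip":0},{"dx":0,"dy":0,"dz":-90,"twist":0,"grip":0},{"dx":0,"dy":0,"dz":-140,"twist":0,"grip":0},{"dx":0,"dy":0,"dz":-190,"twist":0,"grip":0},{"dx":0,"dy":0,"dz":-210,"twist":0,"grip":0},{"dx":40,"dy":0,"dz":-220,"twist":0,"grip":0},{"dx":90,"dy":0,"dz":-220,"twist":0,"grip":0},{"dx":140,"dy":0,"dz":-220,"twist":0,"grip":0},{"dx":190,"dy":0,"dz":-220,"twist":0,"grip":0}])

```text
time_s: 16.95
tcp_pos: [598.2, 133.7, 292.5]
tool_rot: [-3.139, 0.0, 1.408]
wrist_force: [0.0, -0.3, 0.1]
opening: 0.1
```

Call:
arm_command(series=[{"dx":40,"dy":0,"dz":0,"twist":0,"grip":0},{"dx":60,"dy":0,"dz":0,"twist":0,"grip":0},{"dx":60,"dy":0,"dz":0,"twist":0,"grip":0},{"dx":60,"dy":0,"dz":0,"twist":0,"grip":0}])

```text
time_s: 17.45
tcp_pos: [608.3, 190.1, 293.9]
tool_rot: [-3.141, 0.001, 1.407]
wrist_force: [-0.2, -0.2, 0.2]
opening: -0.2
```

```bash
python3 - <<'E'
from st import *
st();pic('a7')
for n,(x0,y0,w,h) in {"top":(240,120,150,150),"scene":(205,150,130,150)}.items():
    f=pickle.load(open(n+"a7.pkl","rb")); im=cv2.resize(f["img"][y0:y0+h,x0:x0+w,::-1],None,fx=4,fy=4,interpolation=cv2.INTER_CUBIC)[:600]
    im=im.copy()
    P=[cover(x,d,o,0) for x in(-92,92) for d in(0,166) for o in(0,6.5)]+[[90,-80,0],[90,80,0]]
    for p in proj(f,W(Q,P)): cv2.circle(im,tuple(((p-(x0,y0)+.5)*4).astype(int)),3,(0,255,255),1)
    cv2.imwrite(f"pics/{n}end.png",im)
E
```

```text
t 17.45 box xyz 0.2 195.3 293.9 rot [-3.141e+00  1.000e-03  1.407e+00] F [-0.2 -0.2  0.2] j [ 0.13  0.17  1.53 -0.    1.44  0.29] op -0.2
```

View pics/sceneend.png

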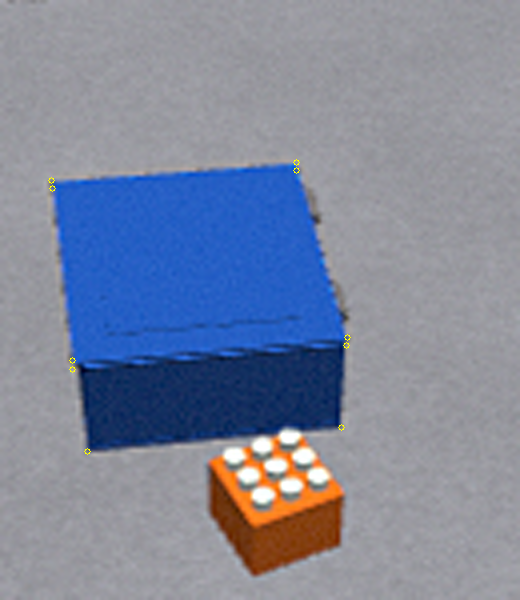

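View pics/topend.png

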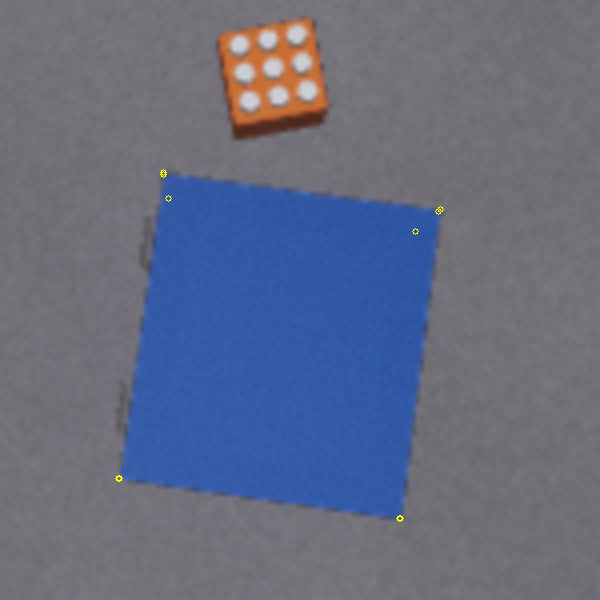

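The scene picture shows the cover lying on the rim with no gap. Its corners, at about (52,182), (297,165), (345,342) and (75,365) in the crop, lie on the model's "shut" corners within 1–2 px, and so does the top view. The box hasn't moved and the tool touches nothing.

```bash
python3 -c "
from cell import order;print(order.sign_off())
from st import *;st()"
```

```text
the job is handed in; nothing more can be done
None
the job is handed in; nothing more can be done
```

The sample box is closed: I pushed the flap down flat first, then swung the cover shut on top of it. I handed the job in at about 17.6 s. The fingers stayed shut and only pushed, so nothing was pinched.

- **Flap:** it reached its stop, with a 10.5 N reaction at z = 63.9 mm (64 mm expected). A picture taken before I touched the cover showed it lying flat.
- **Cover:** it reached its stop, with a 14.5 N reaction at z = 76.2 mm (77 mm expected, within the calibration error). In the last pictures from both cameras, its corners match the shut position to within 1–2 px.
- **Everything else:** the box stayed where it was. I never went near the bottle, jar or rack. The last full pictures of the bottle and jar, just before the cover's final press, and of the rack at the end show them where they started. After I backed off, the wrist force was about 0 N.

No check failed. My state reading after sign-off was refused because the job was already handed in, so I have nothing measured from that last second.

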